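Treadle tool sanitiser on the vanity

TASK

Sanitise the glass nail file: gently lay it flat on the deck of the little white sanitiser, roughly centred and flush against both steel stops along the deck's rear edge, and let go of it. Then start the sanitiser by pressing the pedal under its front lip all the way down to its stop for a moment, and let the pedal spring back up. The file must stay flush, and the other loose things on the desk stay where they are.

Things in the scene. Friction and masses are not known exactly. Their poses are not given: they have to be found in the camera images.
- file: Loose glass nail file, a straight flat bar 170 x 24 x 8 mm (80 g), frosted with a clear green-tinted handle third. Origin at the centre of its underside, x along its length, y across its width, z up. Either long edge may go against the stops, either way round.
- sanitiser: White bench-shaped appliance fixed to the desk: deck plate 130 mm deep (x) by 250 mm wide (y), underside 112 and top 128 mm above the desk, on two side cheeks 12 mm thick at y = +-119 mm, open at front and rear. Origin on the desk under the deck's centre; x points from its front (pedal side) to its rear. Deck edges at x = -65 and +65 mm.
- stops (a point): Point on the deck top (128 mm above the desk), 36 mm behind deck centre, midway between the two steel stops, in the plane of their front faces; axes as sanitiser. The stops, 16 mm high and deep, run from y = 40 to 105 mm on either side; the 80 mm gap between them is open for a finger. A flush file has its long edge on x = 0, its centre at x = -12 mm.
- tread (a point): Centre of the pedal's ribbed tread (upper face), where to press: 95 mm from the hinge; while up, 53 mm above the desk, 9 mm behind the deck's front edge, 59 mm below its underside. The deck blocks a vertical gripper: tilt the tool 35 to 45 degrees, reaching forward and down under the lip. x runs up along the pedal, y along the hinge, z out of its face. Moves with the pedal.
- pedal (a joint): Pedal angle, rad: 0 = up (plate rising 0.30 rad towards the rear), 0.22 = down on its stop. Steel plate 130 x 85 x 6 mm; its hinge lies along the sanitiser's y, 145 mm in front of the deck's centre, 20 mm above the desk. A spring returns it; holding it on the stop takes about 12 N at the tread.
- pencil: Loose teal brow pencil 142 x 11 x 11 mm lying near the file, a bystander. Origin near its middle, on the underside; x along its length.
- blender_case: Loose domed makeup-blender case of hard silicone, 72 mm diameter, 58 mm high, a bystander. Origin at the centre of its underside.
- cream_jar: Loose white cream jar, 64 mm diameter, 50 mm high, a bystander. Origin at the centre of its underside.
- perfume: Loose amber perfume bottle, 52 mm diameter, 110 mm high, a bystander. Origin at the centre of its underside.
- compact: Loose black powder compact 75 x 75 x 18 mm, a bystander. Origin at the centre of its underside.
There are look-alikes about, which are no part of the job. There is more than one size of the file; the one meant has the size given above.

How it is judged:
By the outcome, as a careful person would: the job done as asked, in the order asked, and still so for the second after the job is handed in, with the robot touching nothing.
It also fails if it takes over 64 s, if anything falls off the work surface, if the arm or the gripper's body presses on something with over 40 N, if the wrist force passes 120 N, or if a joint passes its speed limit or range.

ROBOT

A 6-joint arm with a two-finger parallel gripper is mounted at the origin on the work surface. World frame = base frame: x ahead of the robot, y to its left, z up, the work surface at z = 0. Lengths are in m, angles in rad, forces in N, time in s.
With the tool pointing down it reaches from about 0.35 to 0.85 m from the base axis. Payload 8.1 kg.
Tool frame: the origin (TCP) lies midway between the tips of the shut fingers; the grasp point (between the pads) lies 19 mm behind it; z points along the fingers, y is the line along which they close (so a half turn about z gives the same grasp; the last joint's range is limited). The gripper opens to 93 mm and grips with 3 to 60 N. Pads are 15 mm wide; open, the fingers measure 128 mm over their backs; the gripper's body (75 mm by 188 mm) begins 65 mm behind the grasp point.
Start: joints at [1.073, 0.13, 1.488, -0, 1.523, -0.085], TCP at [0.241, 0.55, 0.219] pointing down, gripper open.
Joint ranges: [-2.96, 2.96], [-0.89, 2.26], [0.02, 2.5], [-1.34, 4.48], [0, 2.73], [-2.66, 2.66]. Speed limits (rad/s): [2.39, 2.39, 2.79, 3.14, 3.14, 3.14].

INTERFACE

Orientations are given as a rotation vector (axis times angle).
In Python, from workcell import robot gives the robot as it stands. The module is installed in compiled form; this text tells all that it offers.
- The arm moves only by the tool send_rows, never from a script. Its argument "moves" is a list of rows, each an object with "gripper": the gripper command: -1 is shut, 1 is fully open, values between are in proportion; "slide": the shift along the tool's x, y, z in m, a list of three; "roll": the turn about the tool's z in rad. In form: [{"gripper": gripper, "slide": [x, y, z], "roll": roll}, ...]. A call has 1 to 10 rows; each row is the pose to reach, as a shift and turn from the pose commanded when the call began, along the tool's axes at that moment; what a row does not reach only later rows make up. A row lasts 1/12 s, in which the tool goes at most 41.7 mm and 7.16 degrees, less where a joint would pass 70% of its speed; a pose out of reach is approached as far as the arm can. A call with a gripper value outside its range is refused whole. The fingers move at their own pace and stop on an object; "newtons" is the grip in N (left out, the last holds). Time passes only in rows, so rows that repeat a pose let the fingers close. It gives the time, the measured TCP pose, the force, the opening and the grip force at its end, in the units of the state.
- robot.observe(): the state, without advancing time (a new reading comes with each control period).
- robot.read_camera(name): name is "scene" or "top" or "wrist"; returns a dict with "img" (480x640x3 uint8, red, green, blue), "depth" (480x640 float32, m along the optical axis (not along the pixel's ray), 0 where there is no reading), "vfov" (degrees; the focal length in pixels is half the picture's height over the tangent of half this angle, whatever the lens; pixels are square), "cx", "cy" (the principal point, pixels), "D" ([k1, k2, p1, p2, k3] as OpenCV has them; the pictures are not rectified), "rvec" (rotation vector, rad) and "tvec" (3), from world to camera coordinates, as OpenCV has them. Camera axes: x right, y down, z forward; pixel columns grow to the right and rows downward; lengths in m; the calibration is good to about 2 mm. A picture is of the moment at which its call begins.
- robot.sign_off(): hands the job in; it is judged then, once.
Trained networks look in a picture, given as the dict that the camera call returned (one of the last four; its "shot" number tells which), for a name from the list of things; names that differ only in an ending like _2 or _b are one class to them, and where a whole thing is asked for, a point or a joint stands for the part that bears it (a point fixed in the world has none). Each returns a list of dicts, best first, with "confidence" (0 to 1); they miss things now and then, are a little off and sometimes report something else, mostly with a low value. They report only what shows in the picture. A call takes as long as a camera call. They do not tell look-alikes from the thing itself.
- robot.find_in(picture, query): "at" ([x, y, z] in m, in the coordinates of the camera as it stood for that picture, good to about 4 mm: the middle of the surface that is visible of it).
- robot.outline_of(picture, query): "pixels" (480x640 bool, what is visible of it).
- robot.mark_of(picture, query): "at" ([x, y, z] in m, in the coordinates of the camera as it stood for that picture, good to about 4 mm: a listed point, or the origin of a listed thing).
The state is a dict: "time": time; "joint_positions": joint angles; "qvel": joint speeds; "joint_efforts": joint torques, N m; "tcp_pos": TCP position; "ee_rot": TCP orientation; "ft_force": force on the tool from outside, world axes, zero at the start; "ft_torque": the same for the moment, N m; "finger_gap": finger opening in m; "finger_force": force on a finger pad.
Only numpy, scipy, OpenCV 4.12 (cv2) and the standard library are available. Lean on these libraries where they do the work, as an engineer would, in place of code of your own. Each camera call takes 0.05 s, during which the arm holds its last target. There are 200 camera calls.

## Working session

There is one attempt and no reset: what is moved stays moved. The work goes in short steps, Python scripts to look and compute and a tool call to move; the robot and the scene stay as the last step left them, time stands still between calls to the robot, and variables do not carry over. Pictures are saved under pics/ and viewed, at most 10 in all, crops included, and the job is handed in when it is done.

Besides the shell and the picture viewer there is one more tool, called by a JSON object that holds its "api" and its "payload", one argument or row to a line. send_rows: Moves the arm, as the interface text tells. Its arguments: {"type":"object","properties":{"moves":{"type":"array","items":{"type":"object","properties":{"gripper":{"type":"number"},"slide":{"type":"array","items":{"type":"number"}},"roll":{"type":"number"}}}},"newtons":{"type":"number"}},"required":["moves"]}

```bash
mkdir -p pics; cat > h.py <<'E'
import numpy as np, cv2
from scipy.spatial.transform import Rotation as R
from workcell import robot
def cam(p):
    f=240/np.tan(np.radians(p["vfov"])/2)
    K=np.array([[f,0,p["cx"]],[0,f,p["cy"]],[0,0,1.]]); return K,np.array(p["D"],float),R.from_rotvec(np.ravel(p["rvec"])).as_matrix(),np.ravel(p["tvec"])
def c2w(p,a):
    K,D,Rm,t=cam(p); return (np.atleast_2d(a)-t)@Rm
def px2w(p,uv,z=None):
    "pixels -> world, by depth, or on plane at height z"
    K,D,Rm,t=cam(p); uv=np.atleast_2d(uv).astype(float)
    n=cv2.undistortPoints(uv[:,None],K,D)[:,0]; r=np.c_[n,np.ones(len(n))]
    if z is None:
        d=p["depth"][uv[:,1].round().astype(int),uv[:,0].round().astype(int)]; return c2w(p,r*d[:,None])
    d=r@Rm; o=-t@Rm; return o+d*((z-o[2])/d[:,2])[:,None]
def w2px(p,X):
    K,D,Rm,t=cam(p); return cv2.projectPoints(np.atleast_2d(X).astype(float),cv2.Rodrigues(Rm)[0],t,K,D)[0][:,0]
def save(p,n,s=1): cv2.imwrite(f"pics/{n}.png",cv2.resize(p["img"][:,:,::-1],None,fx=s,fy=s))
def rect(p,m):
    "outline -> world min-area rect (centre,size,angle), z median"
    v,u=np.nonzero(m); w=px2w(p,np.c_[u,v]); ok=p["depth"][v,u]>0; w=w[ok]; z=np.median(w[:,2]); w=w[abs(w[:,2]-z)<.015]
    r=cv2.minAreaRect(w[:,:2].astype(np.float32)); b=cv2.boxPoints(r); e=b[1]-b[0],b[2]-b[1]; e=max(e,key=np.linalg.norm)
    return np.round(r[0],4),np.round(sorted(r[1]),4),round(float(np.arctan2(e[1],e[0])),3),round(float(z),4),len(w)
E
cat > a.py <<'E'
from h import *
names=["file","sanitiser","stops","tread","pencil","blender_case","cream_jar","perfume","compact"]
for c in ["top","scene"]:
    p=robot.read_camera(c); save(p,c+"0")
    for n in names:
        print(c,n,"mark",[(np.round(c2w(p,d["at"])[0],3).tolist(),round(d["confidence"],2)) for d in robot.mark_of(p,n)])
        if n in("file","sanitiser","pencil"):
            for d in robot.outline_of(p,n): print("  outl",round(d["confidence"],2),*rect(p,d["pixels"]))
E
python3 a.py
```

```text
top file mark [([0.563, 0.221, 0.005], 0.85), ([0.39, 0.154, -0.001], 0.71), ([0.422, 0.366, 0.001], 0.55), ([0.441, -0.485, -0.003], 0.2)]
  outl 0.92 [0.5637 0.2223] [0.0303 0.1652] -0.302 0.007 489
  outl 0.78 [0.3882 0.1554] [0.0217 0.1216] 0.51 0.0055 289
  outl 0.66 [ 0.6099 -0.0534] [0.0845 0.0919] -0.102 0.0364 770
  outl 0.47 [0.4243 0.3685] [0.0223 0.1219] -1.351 0.0052 300
top sanitiser mark [([0.604, -0.159, -0.003], 0.79)]
  outl 0.94 [ 0.5997 -0.1608] [0.1303 0.2514] -0.089 0.1268 3957
top stops mark [([0.593, -0.199, 0.126], 0.84), ([0.437, -0.487, -0.001], 0.54)]
top tread mark [([0.604, -0.105, 0.049], 0.89), ([0.583, 0.29, -0.002], 0.26)]
top pencil mark [([0.584, 0.292, 0.001], 0.66)]
  outl 0.69 [0.5834 0.2948] [0.0202 0.1365] -0.295 0.0081 226
top blender_case mark [([0.392, -0.018, 0.001], 0.8)]
top cream_jar mark [([0.766, 0.009, 0.001], 0.9), ([0.603, -0.109, 0.049], 0.69)]
top perfume mark [([0.576, -0.471, -0.003], 0.64), ([0.6, -0.16, -0.001], 0.36)]
top compact mark [([0.437, -0.484, 0.001], 0.72), ([0.58, 0.293, -0.001], 0.29)]
scene file mark [([0.43, 0.
[... 205 characters left out ...]
0.0355 0.1724] -0.308 0.0062 714
  outl 0.48 [0.395  0.1551] [0.0175 0.1189] 0.494 0.0044 232
scene sanitiser mark [([0.608, -0.165, -0.004], 0.65), ([0.779, 0.01, -0.005], 0.31)]
scene stops mark [([0.603, -0.199, 0.127], 0.69), ([0.608, -0.107, 0.052], 0.63)]
scene tread mark [([0.608, -0.106, 0.053], 0.77)]
scene pencil mark [([0.584, 0.297, 0.002], 0.79)]
  outl 0.83 [0.5866 0.2916] [0.0192 0.1418] -0.303 0.0091 344
  outl 0.65 [ 0.4033 -0.0055] [0.0565 0.0593] 0.126 0.0396 359
scene blender_case mark [([0.4, -0.018, -0.002], 0.83)]
scene cream_jar mark [([0.777, 0.007, -0.002], 0.9)]
scene perfume mark [([0.585, -0.471, -0.002], 0.57)]
scene compact mark [([0.448, -0.485, -0.002], 0.6)]
```

View pics/top0.png

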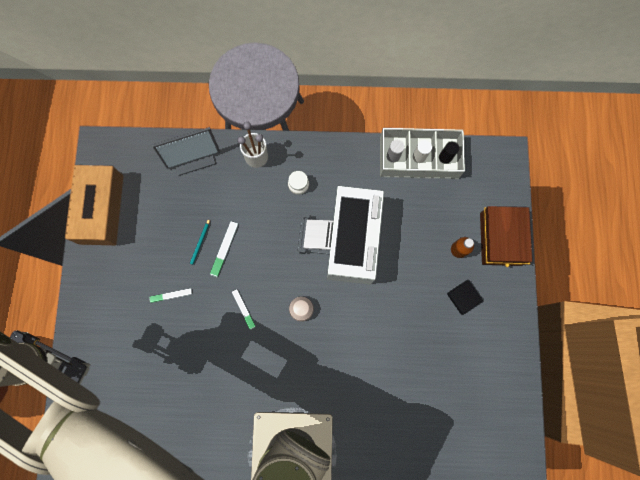

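View pics/scene0.png

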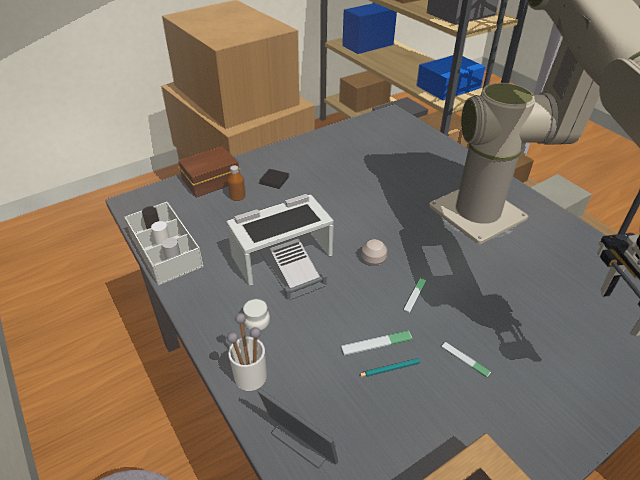

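```bash
python3 -c "
from h import *
s=robot.observe();print(s['time'],s['tcp_pos'],s['ee_rot'],s['finger_gap'],s['ft_force']);print(R.from_rotvec(s['ee_rot']).as_matrix().round(4))"
```

```text
1.3 [0.2406958  0.5496054  0.21863396] [ 6.43810654e-01  3.07491237e+00 -2.16511360e-05] 0.09298460584693549 [ 0.50140381 -0.05393686  0.17698572]
[[-0.916   0.4012  0.    ]
 [ 0.4012  0.916  -0.    ]
 [-0.     -0.     -1.    ]]
```

The top view shows the sanitiser at about (355,235), with its pedal on the left, facing world +y. The 170 mm file is at (224,249), with the pencil beside it at (200,242). The two short files at (170,295) and (243,309) are look-alikes. The scene view agrees. I'll go above the file first.

```bash
cat >> h.py <<'E'
def plan(X,yang=None):
    "slide/roll to bring TCP to X with tool y at world angle yang (mod pi)"
    s=robot.observe(); M=R.from_rotvec(s["ee_rot"]).as_matrix(); a=np.arctan2(M[1,1],M[0,1])
    roll=0 if yang is None else -((yang-a+np.pi/2)%np.pi-np.pi/2)
    print("t",round(s["time"],2),"tcp",np.round(s["tcp_pos"],4),"slide",np.round(M.T@(np.array(X)-s["tcp_pos"]),4),"roll",round(roll,3),"q6",round(s["joint_positions"][5],2))
E
python3 -c "
from h import *
plan([.566,.221,.2],1.269)"
```

```text
t 1.3 tcp [0.2407 0.5496 0.2186] slide [-0.4298 -0.1705  0.0186] roll -0.111 q6 -0.09
```

{"api": "send_rows", "payload": {
  "moves": [
    {"gripper":0.1,"slide":[-0.43,-0.17,0.019],"roll":-0.11},
    {"gripper":0.1,"slide":[-0.43,-0.17,0.019],"roll":-0.11},
    {"gripper":0.1,"slide":[-0.43,-0.17,0.019],"roll":-0.11},
    {"gripper":0.1,"slide":[-0.43,-0.17,0.019],"roll":-0.11},
    {"gripper":0.1,"slide":[-0.43,-0.17,0.019],"roll":-0.11},
    {"gripper":0.1,"slide":[-0.43,-0.17,0.019],"roll":-0.11},
    {"gripper":0.1,"slide":[-0.43,-0.17,0.019],"roll":-0.11},
    {"gripper":0.1,"slide":[-0.43,-0.17,0.019],"roll":-0.11},
    {"gripper":0.1,"slide":[-0.43,-0.17,0.019],"roll":-0.11},
    {"gripper":0.1,"slide":[-0.43,-0.17,0.019],"roll":-0.11}
  ]
}}

```text
time: 2.13
tcp_pos: [0.5351, 0.2524, 0.2017]
ee_rot: [0.474, 3.105, 0.0]
ft_force: [0.3, 0.9, 0.8]
finger_gap: 0.0514
finger_force: 0.0
```

{"api": "send_rows", "payload": {
  "moves": [
    {"gripper":0.1,"slide":[-0.01,-0.004,0]},
    {"gripper":0.1,"slide":[-0.02,-0.008,0]},
    {"gripper":0.1,"slide":[-0.02,-0.008,0]}
  ]
}}

```text
$.moves[0]: bad value
```

```bash
cat > b.py <<'E'
from h import *
plan([.566,.221,.1],1.269)
p=robot.read_camera("wrist"); save(p,"w1"); print("gap",robot.observe()["finger_gap"])
for n in ["file","pencil"]:
    print(n,[(np.round(c2w(p,d["at"])[0],4).tolist(),round(d["confidence"],2)) for d in robot.mark_of(p,n)])
    for d in robot.outline_of(p,n): print("  ",round(d["confidence"],2),*rect(p,d["pixels"]))
E
python3 b.py
```

```text
t 2.13 tcp [0.5351 0.2524 0.2017] slide [-0.0388 -0.0208  0.1017] roll -0.001 q6 -0.91
gap 0.051394564332671436
file [([0.3948, 0.1534, -0.0014], 0.95), ([0.5654, 0.2163, 0.0006], 0.82), ([0.4257, 0.3678, -0.001], 0.75)]
   0.58 [0.5688 0.2212] [0.0249 0.169 ] -0.31 0.0076 3105
   0.56 [0.4272 0.3698] [0.0184 0.1243] -1.325 0.0052 2434
pencil [([0.5853, 0.2975, -0.0015], 0.79)]
   0.78 [0.5866 0.2935] [0.0113 0.1395] -0.306 0.0103 1075
```

```bash
python3 -c "
from h import *
plan([.5685,.220,.06],1.262)"
```

```text
t 2.38 tcp [0.5337 0.2541 0.2014] slide [-0.0435 -0.0221  0.1413] roll 0.005 q6 -0.91
```

{"api": "send_rows", "payload": {
  "moves": [
    {"gripper":0.1,"slide":[-0.0435,-0.022,0.03],"roll":0.005},
    {"gripper":0.1,"slide":[-0.0435,-0.022,0.06],"roll":0.005},
    {"gripper":0.1,"slide":[-0.0435,-0.022,0.1],"roll":0.005},
    {"gripper":0.1,"slide":[-0.0435,-0.022,0.14],"roll":0.005},
    {"gripper":0.1,"slide":[-0.0435,-0.022,0.14],"roll":0.005},
    {"gripper":0.1,"slide":[-0.0435,-0.022,0.14],"roll":0.005}
  ]
}}

```text
time: 2.88
tcp_pos: [0.5657, 0.2208, 0.0594]
ee_rot: [-0.478, -3.099, 0.004]
ft_force: [-0.3, 0.4, 0.7]
finger_gap: 0.0513
finger_force: 0.0
```

```bash
sed -i 's/"w1"/"w2"/; s/\[.566,.221,.1\],1.269/[.5685,.22,.002],1.262/' b.py; python3 b.py
```

```text
t 2.88 tcp [0.5657 0.2208 0.0594] slide [-0.0033  0.0002  0.0574] roll 0.003 q6 -0.98
gap 0.051134247013487566
file [([0.565, 0.2189, -0.0023], 0.78), ([0.3924, 0.1507, -0.0021], 0.61)]
   0.84 [0.4095 0.163 ] [0.0191 0.0861] 0.511 0.005 4427
   0.69 [0.5679 0.2213] [0.0259 0.1679] -0.315 0.0075 8053
   0.66 [0.4443 0.3219] [0.0159 0.0334] 1.235 0.0048 1069
   0.6 [0.5807 0.2971] [0.0155 0.127 ] -0.308 0.01 3366
pencil [([0.5656, 0.2195, -0.0001], 0.71)]
   0.55 [0.581  0.2969] [0.0152 0.1278] -0.307 0.01 3304
```

View pics/w2.png

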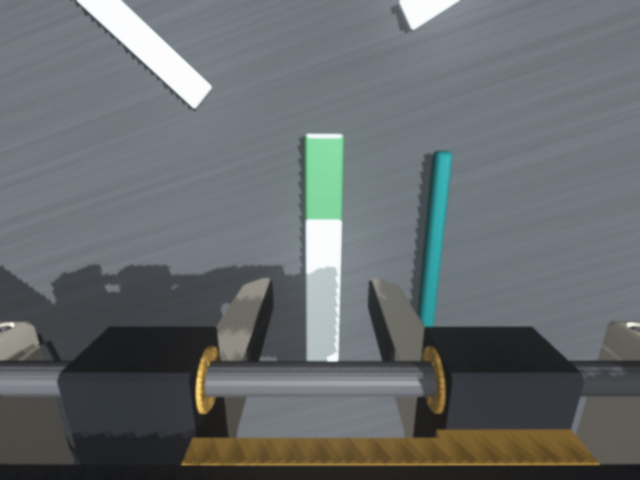

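The wrist view shows the fingers straddling the white part of the file near (322,300). The pencil at (435,240) is clear of the right finger. Next I descend and grip.

{"api": "send_rows", "payload": {
  "moves": [
    {"gripper":0.1,"slide":[-0.003,0.0,0.025],"roll":0.003},
    {"gripper":0.1,"slide":[-0.003,0.0,0.045],"roll":0.003},
    {"gripper":0.1,"slide":[-0.003,0.0,0.057],"roll":0.003},
    {"gripper":0.1,"slide":[-0.003,0.0,0.057],"roll":0.003},
    {"gripper":-1,"slide":[-0.003,0.0,0.057],"roll":0.003},
    {"gripper":-1,"slide":[-0.003,0.0,0.057],"roll":0.003},
    {"gripper":-1,"slide":[-0.003,0.0,0.057],"roll":0.003},
    {"gripper":-1,"slide":[-0.003,0.0,0.057],"roll":0.003},
    {"gripper":-1,"slide":[-0.003,0.0,0.057],"roll":0.003},
    {"gripper":-1,"slide":[-0.003,0.0,0.057],"roll":0.003}
  ],
  "newtons": 15
}}

```text
time: 3.97
tcp_pos: [0.5726, 0.2195, 0.0057]
ee_rot: [0.486, 3.102, 0.001]
ft_force: [-0.8, -0.0, 5.0]
finger_gap: 0.0235
finger_force: 15.0
```

{"api": "send_rows", "payload": {
  "moves": [
    {"gripper":-1,"slide":[0,0,-0.01],"roll":0},
    {"gripper":-1,"slide":[0,0,-0.03],"roll":0},
    {"gripper":-1,"slide":[0,0,-0.07],"roll":0},
    {"gripper":-1,"slide":[0,0,-0.11],"roll":0},
    {"gripper":-1,"slide":[0,0,-0.15],"roll":0},
    {"gripper":-1,"slide":[0,0,-0.19],"roll":0},
    {"gripper":-1,"slide":[0,0,-0.23],"roll":0},
    {"gripper":-1,"slide":[0,0,-0.24],"roll":0}
  ]
}}

```text
time: 4.63
tcp_pos: [0.5743, 0.22, 0.2539]
ee_rot: [0.485, 3.094, 0.007]
ft_force: [0.8, -0.2, 0.3]
finger_gap: 0.0234
finger_force: 15.0
```

```bash
python3 -c "
from h import *
plan([.601,-.166,.24],1.482);print(robot.observe()['finger_gap'],robot.observe()['ft_force'])"
```

```text
t 4.63 tcp [0.5743 0.22   0.2539] slide [-0.1433 -0.3594  0.013 ] roll -0.222 q6 -0.98
0.023351520426744977 [ 0.8410458  -0.23906419  0.34872192]
```

{"api": "send_rows", "payload": {
  "moves": [
    {"gripper":-1,"slide":[-0.143,-0.36,0.012],"roll":-0.22},
    {"gripper":-1,"slide":[-0.143,-0.36,0.012],"roll":-0.22},
    {"gripper":-1,"slide":[-0.143,-0.36,0.012],"roll":-0.22},
    {"gripper":-1,"slide":[-0.143,-0.36,0.012],"roll":-0.22},
    {"gripper":-1,"slide":[-0.143,-0.36,0.012],"roll":-0.22},
    {"gripper":-1,"slide":[-0.143,-0.36,0.012],"roll":-0.22},
    {"gripper":-1,"slide":[-0.143,-0.36,0.012],"roll":-0.22},
    {"gripper":-1,"slide":[-0.143,-0.36,0.012],"roll":-0.22},
    {"gripper":-1,"slide":[-0.143,-0.36,0.012],"roll":-0.22},
    {"gripper":-1,"slide":[-0.143,-0.36,0.012],"roll":-0.22}
  ]
}}

```text
time: 5.47
tcp_pos: [0.5968, -0.1727, 0.2321]
ee_rot: [-0.149, -3.137, 0.003]
ft_force: [-0.1, 0.4, -0.7]
finger_gap: 0.0239
finger_force: 15.0
```

{"api": "send_rows", "payload": {
  "moves": [
    {"gripper":-1,"slide":[0,0,0],"roll":0},
    {"gripper":-1,"slide":[0,0,0],"roll":0}
  ]
}}

```text
time: 5.63
tcp_pos: [0.5974, -0.1677, 0.2322]
ee_rot: [-0.146, -3.137, -0.001]
ft_force: [-1.2, 0.2, -0.4]
finger_gap: 0.0239
finger_force: 15.0
```

```bash
cat > c.py <<'E'
from h import *
import sys
p=robot.read_camera("wrist"); save(p,sys.argv[1])
plan([.601,-.166,.24],1.482)
for n in ["stops","tread","sanitiser"]:
    print(n,[(np.round(c2w(p,d["at"])[0],4).tolist(),round(d["confidence"],2)) for d in robot.mark_of(p,n)])
for n in ["file","sanitiser"]:
    for d in robot.outline_of(p,n): print("  ",n,round(d["confidence"],2),*rect(p,d["pixels"]))
E
python3 c.py w3
```

```text
t 5.68 tcp [ 0.5976 -0.1665  0.2324] slide [-0.0033  0.0008 -0.0076] roll -0.002 q6 -1.83
stops [([0.6059, -0.1923, 0.1322], 0.75)]
tread []
sanitiser []
   file 0.82 [ 0.5934 -0.1676] [0.0245 0.1697] -0.095 0.234 12138
   sanitiser 0.77 [ 0.5999 -0.1602] [0.1305 0.2414] -0.09 0.1275 24063
```

View pics/w3.png

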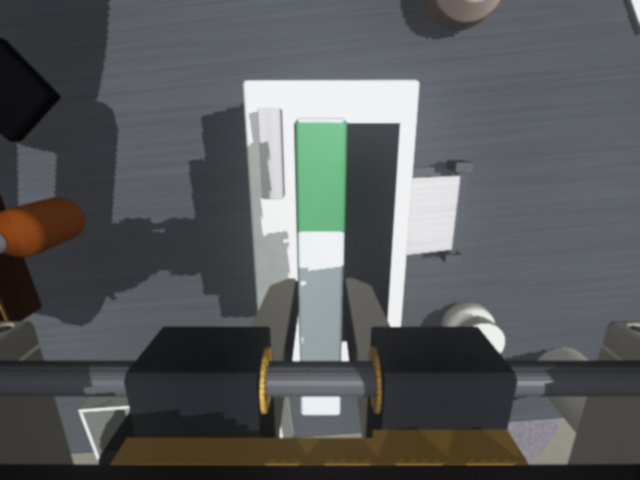

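The wrist view shows the file held at (321,200) above the deck (x 245–418), parallel to it, with one stop visible at (270,155) and the pedal at (435,215). The file's underside hangs about 6 mm below the fingertips. I'll lower it to just above the deck, about 5 mm short of the stops.

{"api": "send_rows", "payload": {
  "moves": [
    {"gripper":-1,"slide":[-0.006,-0.011,0.0],"roll":-0.005},
    {"gripper":-1,"slide":[-0.006,-0.011,0.03],"roll":-0.005},
    {"gripper":-1,"slide":[-0.006,-0.011,0.06],"roll":-0.005},
    {"gripper":-1,"slide":[-0.006,-0.011,0.08],"roll":-0.005},
    {"gripper":-1,"slide":[-0.006,-0.011,0.09],"roll":-0.005},
    {"gripper":-1,"slide":[-0.006,-0.011,0.09],"roll":-0.005},
    {"gripper":-1,"slide":[-0.006,-0.011,0.09],"roll":-0.005},
    {"gripper":-1,"slide":[-0.006,-0.011,0.09],"roll":-0.005}
  ]
}}

```text
time: 6.6
tcp_pos: [0.604, -0.1793, 0.1446]
ee_rot: [0.134, 3.136, -0.002]
ft_force: [0.6, 0.1, -0.4]
finger_gap: 0.0234
finger_force: 15.0
```

```bash
python3 c.py w4; python3 - <<'E'
from h import *
p=robot.read_camera("wrist")
# row profile of heights across image at several rows
for v in (130,170,240): 
    w=px2w(p,np.c_[np.arange(200,440,10),np.full(24,v)]); print(v,(w[:,2]*1000).round().astype(int))
print(robot.observe()["ft_force"])
E
```

```text
t 6.65 tcp [ 0.6042 -0.1793  0.145 ] slide [ 0.004   0.0129 -0.0951] roll 0.003 q6 -1.85
stops [([0.6031, -0.1932, 0.1302], 0.95)]
tread []
sanitiser [([0.604, -0.1623, -0.0005], 0.59)]
   file 0.7 [ 0.6001 -0.1792] [0.0245 0.1697] -0.087 0.1464 12130
   sanitiser 0.92 [ 0.6021 -0.1607] [0.13   0.2464] -0.089 0.1276 53613
130 [  0   0  -1  -1 127 143 143 143 143 127 145 145 146 145 145 127 128 126
 128 128 128 127 127 127]
170 [  0  -1   0  -1 127 129 144 143 144 127 146 145 144 145 145 129 128 127
 128 128 126 128 128 128]
240 [  0  -1   0   1 127 127 128 127 129 128 146 145 145 145 145 128 128 127
 128 128 130 129 128 128]
[ 0.08350321 -0.23794015 -0.2964867 ]
```

View pics/w4.png

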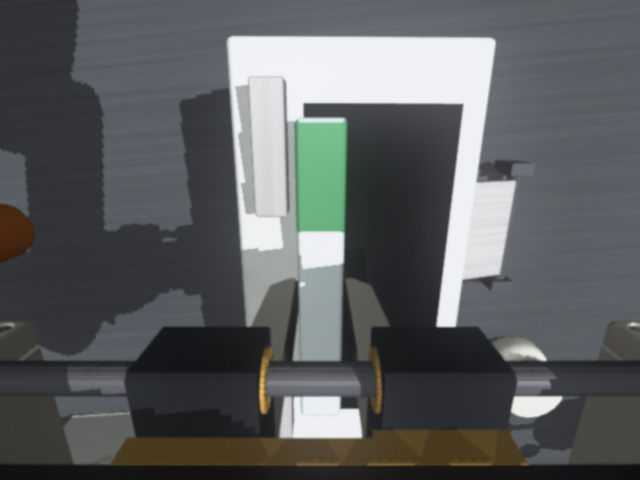

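The close view shows the file (297–345 px) parallel to the stop (250–287 px) with about a 5 mm gap, and its underside about 10 mm above the deck. Now I lower it gently.

{"api": "send_rows", "payload": {
  "moves": [
    {"gripper":-1,"slide":[0,0,0.004],"roll":0},
    {"gripper":-1,"slide":[0,0,0.007],"roll":0},
    {"gripper":-1,"slide":[0,0,0.009],"roll":0},
    {"gripper":-1,"slide":[0,0,0.01],"roll":0},
    {"gripper":-1,"slide":[0,0,0.0105],"roll":0},
    {"gripper":-1,"slide":[0,0,0.0105],"roll":0}
  ]
}}

```text
time: 7.45
tcp_pos: [0.6027, -0.1788, 0.1334]
ee_rot: [0.135, 3.139, -0.0]
ft_force: [-4.8, 1.5, 10.3]
finger_gap: 0.0236
finger_force: 15.0
```

{"api": "send_rows", "payload": {
  "moves": [
    {"gripper":-1,"slide":[0,0,-0.0005],"roll":0},
    {"gripper":-0.3,"slide":[0,0,-0.0005],"roll":0},
    {"gripper":-0.3,"slide":[0,0,-0.0005],"roll":0},
    {"gripper":-0.3,"slide":[0,0,-0.0005],"roll":0}
  ]
}}

```text
time: 7.78
tcp_pos: [0.6026, -0.1787, 0.1321]
ee_rot: [-0.135, -3.138, -0.0]
ft_force: [-0.1, -0.3, -0.6]
finger_gap: 0.0321
finger_force: 0.0
```

```bash
python3 c.py w5
```

```text
t 7.83 tcp [ 0.6026 -0.1787  0.132 ] slide [ 0.0027  0.0125 -0.108 ] roll 0.003 q6 -1.85
stops [([0.6045, -0.1934, 0.1297], 0.79)]
tread [([0.6056, -0.1915, 0.1321], 0.51)]
sanitiser [([0.6048, -0.1599, 0.0019], 0.78)]
   file 0.7 [ 0.5985 -0.1787] [0.0244 0.1694] -0.09 0.1355 12184
   sanitiser 0.57 [ 0.5944 -0.16  ] [0.1299 0.2311] -0.088 0.1277 60590
```

{"api": "send_rows", "payload": {
  "moves": [
    {"gripper":-0.3,"slide":[0,-0.003,0.001],"roll":0},
    {"gripper":-0.3,"slide":[0,-0.005,0.001],"roll":0},
    {"gripper":-0.3,"slide":[0,-0.006,0.001],"roll":0},
    {"gripper":-0.3,"slide":[0,-0.007,0.001],"roll":0},
    {"gripper":-0.3,"slide":[0,-0.008,0.001],"roll":0},
    {"gripper":-0.3,"slide":[0,-0.0085,0.001],"roll":0},
    {"gripper":-0.3,"slide":[0,-0.009,0.001],"roll":0},
    {"gripper":-0.3,"slide":[0,-0.009,0.001],"roll":0}
  ]
}}

```text
time: 8.75
tcp_pos: [0.602, -0.1878, 0.1316]
ee_rot: [0.135, 3.139, -0.0]
ft_force: [-1.0, 0.1, -1.0]
finger_gap: 0.0325
finger_force: 0.0
```

{"api": "send_rows", "payload": {
  "moves": [
    {"gripper":-0.3,"slide":[0,-0.0005,0],"roll":0},
    {"gripper":-0.3,"slide":[0,-0.001,0],"roll":0},
    {"gripper":-0.3,"slide":[0,-0.001,0],"roll":0}
  ]
}}

```text
time: 9.0
tcp_pos: [0.602, -0.1886, 0.1315]
ee_rot: [0.135, 3.139, 0.0]
ft_force: [0.1, 0.5, 1.0]
finger_gap: 0.0327
finger_force: 0.5
```

{"api": "send_rows", "payload": {
  "moves": [
    {"gripper":-0.3,"slide":[0,-0.0005,0],"roll":0},
    {"gripper":-0.3,"slide":[0,-0.001,0],"roll":0},
    {"gripper":-0.3,"slide":[0,-0.001,0],"roll":0}
  ]
}}

```text
time: 9.25
tcp_pos: [0.6019, -0.1887, 0.1315]
ee_rot: [-0.134, -3.139, -0.002]
ft_force: [0.3, 5.0, 1.0]
finger_gap: 0.0322
finger_force: 2.6
```

```bash
python3 c.py w6; python3 -c "
import cv2;i=cv2.imread('pics/w6.png')[60:330,220:400];cv2.imwrite('pics/w6c.png',cv2.resize(i,None,fx=2.2,fy=2.2,interpolation=2))"
```

```text
t 9.3 tcp [ 0.602  -0.1887  0.1315] slide [ 0.0029  0.0227 -0.1084] roll 0.004 q6 -1.87
stops []
tread []
sanitiser [([0.6037, -0.1599, 0.0006], 0.78)]
   file 0.73 [ 0.5985 -0.184 ] [0.0258 0.1698] -0.088 0.1355 12480
   sanitiser 0.73 [ 0.5939 -0.1603] [0.1296 0.2304] -0.092 0.1277 60529
```

View pics/w6c.png

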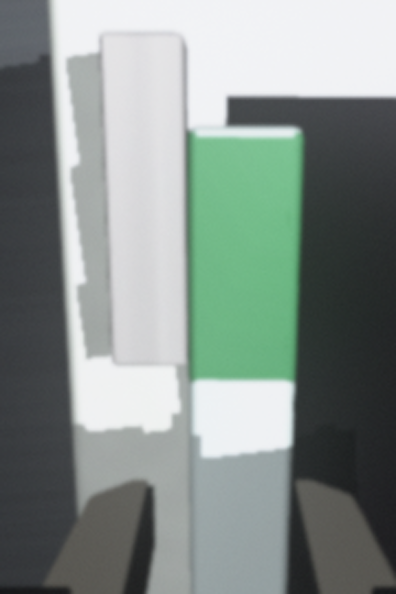

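The crop shows the file's edge flush along the visible stop at (185,130–360). A little more push will seat both ends, then I'll back off and rise.

{"api": "send_rows", "payload": {
  "moves": [
    {"gripper":-0.3,"slide":[0,-0.0005,0],"roll":0},
    {"gripper":-0.3,"slide":[0,-0.0008,0],"roll":0},
    {"gripper":-0.3,"slide":[0,-0.0008,0],"roll":0}
  ]
}}

```text
time: 9.8
tcp_pos: [0.602, -0.1888, 0.1315]
ee_rot: [-0.133, -3.139, -0.004]
ft_force: [0.4, 8.0, 0.6]
finger_gap: 0.0328
finger_force: 3.9
```

{"api": "send_rows", "payload": {
  "moves": [
    {"gripper":-0.3,"slide":[0,0.004,0],"roll":0},
    {"gripper":-0.3,"slide":[0,0.006,0],"roll":0},
    {"gripper":-0.3,"slide":[0,0.006,0],"roll":0},
    {"gripper":-0.3,"slide":[0,0.006,-0.02],"roll":0},
    {"gripper":-0.3,"slide":[0,0.006,-0.05],"roll":0},
    {"gripper":-0.3,"slide":[0,0.006,-0.09],"roll":0},
    {"gripper":-0.3,"slide":[0,0.006,-0.11],"roll":0},
    {"gripper":-0.3,"slide":[0,0.006,-0.11],"roll":0}
  ]
}}

```text
time: 10.47
tcp_pos: [0.605, -0.186, 0.249]
ee_rot: [0.135, 3.129, -0.006]
ft_force: [-0.3, -0.1, -0.0]
finger_gap: 0.0323
finger_force: 0.0
```

```bash
python3 c.py w7; python3 - <<'E'
from h import *
p=robot.read_camera("top")
for n in ["file","sanitiser"]:
    for d in robot.outline_of(p,n)[:3]: print(n,round(d["confidence"],2),*rect(p,d["pixels"]))
print([(np.round(c2w(p,d["at"])[0],4).tolist(),round(d["confidence"],2)) for d in robot.mark_of(p,"tread")])
C=np.array([.6005,-.1605]); xs=np.array([-.09,-.996]); h=np.r_[C-.145*xs,.02]
plan(np.r_[C-.108*xs,.2],-.09)
print(robot.observe()["joint_positions"])
E
```

```text
t 10.52 tcp [ 0.6041 -0.1857  0.2458] slide [0.0048 0.0193 0.0057] roll 0.003 q6 -1.86
stops [([0.6046, -0.1921, 0.1328], 0.62), ([0.5938, -0.1864, 0.1262], 0.18)]
tread []
sanitiser [([0.6042, -0.162, 0.0004], 0.72)]
   file 0.65 [ 0.6009 -0.1844] [0.0261 0.1739] -0.09 0.1356 5595
   sanitiser 0.9 [ 0.6042 -0.1603] [0.1305 0.2499] -0.089 0.1277 30009
file 0.62 [0.424  0.3679] [0.0221 0.1193] -1.342 0.0056 269
file 0.61 [ 0.5618 -0.1802] [0.0262 0.1061] -0.113 0.1359 333
file 0.53 [0.3883 0.1535] [0.0167 0.1189] 0.506 0.006 225
sanitiser 0.91 [ 0.6096 -0.162 ] [0.1289 0.2289] -0.087 0.1258 1250
sanitiser 0.37 [0.4054 0.0088] [0.0174 0.0453] -0.532 0.0441 80
[([0.6032, -0.1085, 0.0515], 0.57)]
t 10.97 tcp [ 0.6018 -0.1844  0.2404] slide [0.0028 0.1317 0.0405] roll -1.567 q6 -1.86
[-3.78727735e-01  2.03607949e-01  1.36736674e+00 -6.15808898e-05
  1.57238394e+00 -1.86369051e+00]
```

The file lies at sanitiser x = 24 mm, parallel and roughly centred, so it's flush.

The moves only offer slide and roll, so the tool can't be tilted. A vertical press still works on the part of the pedal in front of the lip, about 38–40 mm from the hinge. With the gripper's narrow side facing the deck there's room, and it should take about 26 N. First I check clearances.

{"api": "send_rows", "payload": {
  "moves": [
    {"gripper":-1,"slide":[0,0.03,0],"roll":0.1},
    {"gripper":-1,"slide":[0,0.06,0],"roll":0.22},
    {"gripper":-1,"slide":[0,0.09,0],"roll":0.34},
    {"gripper":-1,"slide":[0,0.11,0],"roll":0.46},
    {"gripper":-1,"slide":[0,0.13,0],"roll":0.58},
    {"gripper":-1,"slide":[0,0.14,0],"roll":0.7},
    {"gripper":-1,"slide":[0,0.14,0],"roll":0.82},
    {"gripper":-1,"slide":[0,0.14,0],"roll":0.94},
    {"gripper":-1,"slide":[0,0.14,0],"roll":1.06},
    {"gripper":-1,"slide":[0,0.14,0],"roll":1.18}
  ]
}}

```text
time: 11.8
tcp_pos: [0.6141, -0.0448, 0.2412]
ee_rot: [-1.865, -2.528, 0.0]
ft_force: [-0.5, 0.3, -0.9]
finger_gap: 0.0005
finger_force: 0.0
```

{"api": "send_rows", "payload": {
  "moves": [
    {"gripper":-1,"slide":[0,0,0],"roll":0.12},
    {"gripper":-1,"slide":[0,0,0],"roll":0.24},
    {"gripper":-1,"slide":[0,0,0],"roll":0.36},
    {"gripper":-1,"slide":[0,0,0],"roll":0.395},
    {"gripper":-1,"slide":[0,0,0],"roll":0.395},
    {"gripper":-1,"slide":[0,0,0],"roll":0.395}
  ]
}}

```text
time: 12.3
tcp_pos: [0.6142, -0.0451, 0.2413]
ee_rot: [-2.317, -2.121, 0.0]
ft_force: [-0.1, -0.5, 1.0]
finger_gap: 0.0003
finger_force: 0.0
```

```bash
python3 - <<'E'
from h import *
C=np.array([.602,-.1605]); xs=np.array([-.09,-.996])
plan(np.r_[C-.109*xs,.15],-.089)
s=robot.observe(); M=R.from_rotvec(s["ee_rot"]).as_matrix()
p=robot.read_camera("wrist"); save(p,"w8"); K,D,Rm,t=cam(p); print("cam in tool",(M.T@(-Rm.T@t-s["tcp_pos"])).round(3))
p=robot.read_camera("scene"); save(p,"s8")
for n in ["stops","tread"]: print(n,[(np.round(c2w(p,d["at"])[0],4).tolist(),round(d["confidence"],2)) for d in robot.mark_of(p,n)])
for d in robot.outline_of(p,"sanitiser")[:1]: print(*rect(p,d["pixels"]))
E
```

```text
t 12.3 tcp [ 0.6142 -0.0451  0.2413] slide [-0.0071 -0.0017  0.0913] roll 0.001 q6 -0.07
cam in tool [ 0.083  0.    -0.165]
stops [([0.6031, -0.1956, 0.1271], 0.79)]
tread [([0.6091, -0.1064, 0.0552], 0.66), ([0.608, -0.16, 0.002], 0.33)]
[ 0.6066 -0.1583] [0.131  0.2512] -0.085 0.083 224
```

View pics/s8.png

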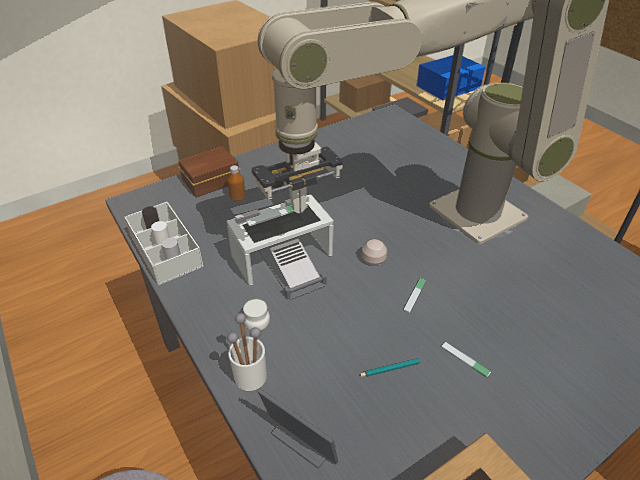

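The scene view shows the shut gripper beside the deck, above the pedal's front, with the file on the deck against the stops. The camera is on the side away from the deck. Next I descend beside the lip.

{"api": "send_rows", "payload": {
  "moves": [
    {"gripper":-1,"slide":[-0.007,-0.002,0.02],"roll":0},
    {"gripper":-1,"slide":[-0.007,-0.002,0.06],"roll":0},
    {"gripper":-1,"slide":[-0.007,-0.002,0.1],"roll":0},
    {"gripper":-1,"slide":[-0.007,-0.002,0.14],"roll":0},
    {"gripper":-1,"slide":[-0.007,-0.002,0.165],"roll":0},
    {"gripper":-1,"slide":[-0.007,-0.002,0.18],"roll":0},
    {"gripper":-1,"slide":[-0.007,-0.002,0.185],"roll":0},
    {"gripper":-1,"slide":[-0.007,-0.002,0.185],"roll":0},
    {"gripper":-1,"slide":[-0.007,-0.002,0.185],"roll":0}
  ]
}}

```text
time: 13.3
tcp_pos: [0.6124, -0.052, 0.0576]
ee_rot: [2.318, 2.119, 0.001]
ft_force: [-0.6, 0.1, 0.3]
finger_gap: 0.0004
finger_force: 0.0
```

```bash
python3 - <<'E'
from h import *
plan([.6118,-.052,.04])
p=robot.read_camera("scene"); cv2.imwrite("pics/s9.png",cv2.resize(p["img"][150:330,200:380,::-1],None,fx=3.2,fy=3.2,interpolation=2))
print(robot.observe()["ft_force"])
E
```

```text
t 13.3 tcp [ 0.6124 -0.052   0.0576] slide [-0.0001 -0.0006  0.0176] roll 0 q6 -0.08
[0.01553384 0.48987924 0.34707627]
```

View pics/s9.png

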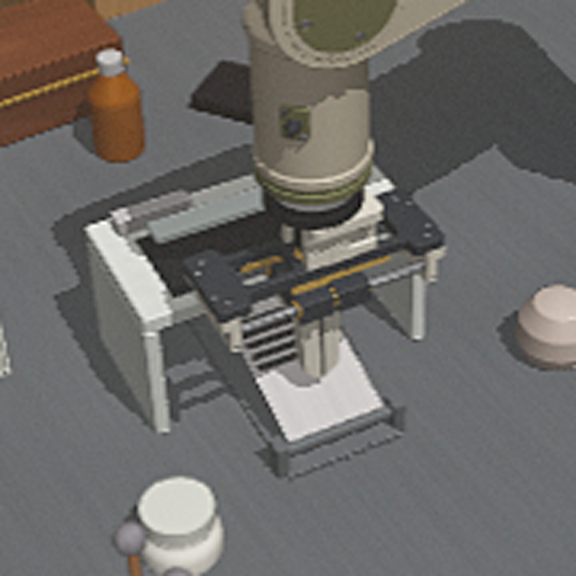

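The crop shows the fingertips above the pedal's smooth front part at (318,375), with the body just in front of the lip. Now I press in steps and watch the force.

{"api": "send_rows", "payload": {
  "moves": [
    {"gripper":-1,"slide":[0,0,0.008],"roll":0},
    {"gripper":-1,"slide":[0,0,0.014],"roll":0},
    {"gripper":-1,"slide":[0,0,0.018],"roll":0},
    {"gripper":-1,"slide":[0,0,0.021],"roll":0},
    {"gripper":-1,"slide":[0,0,0.023],"roll":0},
    {"gripper":-1,"slide":[0,0,0.024],"roll":0},
    {"gripper":-1,"slide":[0,0,0.024],"roll":0}
  ]
}}

```text
time: 13.93
tcp_pos: [0.6124, -0.0531, 0.0345]
ee_rot: [2.318, 2.117, -0.0]
ft_force: [-7.4, -3.6, 15.6]
finger_gap: 0.0003
finger_force: 7.4
```

{"api": "send_rows", "payload": {
  "moves": [
    {"gripper":-1,"slide":[0,0,0.002],"roll":0},
    {"gripper":-1,"slide":[0,0,0.004],"roll":0},
    {"gripper":-1,"slide":[0,0,0.005],"roll":0},
    {"gripper":-1,"slide":[0,0,0.006],"roll":0},
    {"gripper":-1,"slide":[0,0,0.006],"roll":0}
  ]
}}

```text
time: 14.35
tcp_pos: [0.6126, -0.0542, 0.0297]
ee_rot: [2.317, 2.116, -0.001]
ft_force: [-10.8, -6.8, 23.0]
finger_gap: 0.0006
finger_force: 11.1
```

{"api": "send_rows", "payload": {
  "moves": [
    {"gripper":-1,"slide":[0,0,0.001],"roll":0},
    {"gripper":-1,"slide":[0,0,0.002],"roll":0},
    {"gripper":-1,"slide":[0,0,0.002],"roll":0},
    {"gripper":-1,"slide":[0,0,0.002],"roll":0}
  ]
}}

```text
time: 14.68
tcp_pos: [0.6126, -0.0544, 0.0284]
ee_rot: [2.317, 2.116, -0.002]
ft_force: [-13.4, -8.2, 27.7]
finger_gap: 0.0008
finger_force: 13.4
```

{"api": "send_rows", "payload": {
  "moves": [
    {"gripper":-1,"slide":[0,0,0.001],"roll":0},
    {"gripper":-1,"slide":[0,0,0.002],"roll":0},
    {"gripper":-1,"slide":[0,0,0.002],"roll":0},
    {"gripper":-1,"slide":[0,0,0.002],"roll":0}
  ]
}}

```text
time: 15.02
tcp_pos: [0.6127, -0.0545, 0.0282]
ee_rot: [2.316, 2.116, -0.002]
ft_force: [-21.1, -6.0, 40.9]
finger_gap: 0.0006
finger_force: 20.4
```

```bash
python3 - <<'E'
from h import *
p=robot.read_camera("scene"); save(p,"s10")
print([(np.round(c2w(p,d["at"])[0],4).tolist(),round(d["confidence"],2)) for d in robot.mark_of(p,"tread")])
# pedal surface heights: depth points with pedal footprint in sanitiser frame
v,u=np.mgrid[150:330,200:380]; u=u.ravel();v=v.ravel(); w=px2w(p,np.c_[u,v])
C=np.array([.603,-.1605]); xs=np.array([-.09,-.996]); ys=np.array([.996,-.09]); d=w[:,:2]-C; x=d@xs; y=d@ys
for lo in range(-140,-40,10):
    m=(x*1e3>lo)&(x*1e3<lo+10)&(abs(y)<.038)&(abs(y)>.024)&(w[:,2]<.07); print(lo,m.sum(),np.round(np.median(w[m,2])*1e3,1) if m.any() else "")
E
```

```text
[([0.6096, -0.111, 0.0346], 0.94), ([0.5864, -0.4734, -0.0028], 0.66)]
-140 35 25.4
-130 34 26.0
-120 30 26.6
-110 36 27.8
-100 28 29.6
-90 28 29.6
-80 17 30.3
-70 15 29.9
-60 13 31.9
-50 2 29.9
```

The pedal is on its stop. The force rose 13 N with almost no travel, the plate's slope is about 0.08 rad, and the tread is at about 33 mm. I'll release it and withdraw.

{"api": "send_rows", "payload": {
  "moves": [
    {"gripper":-1,"slide":[0,0,-0.003],"roll":0},
    {"gripper":-1,"slide":[0,0,-0.008],"roll":0},
    {"gripper":-1,"slide":[0.002,0,-0.016],"roll":0},
    {"gripper":-1,"slide":[0.005,0,-0.03],"roll":0},
    {"gripper":-1,"slide":[0.005,0,-0.06],"roll":0},
    {"gripper":-1,"slide":[0.01,0,-0.1],"roll":0},
    {"gripper":-1,"slide":[0.02,0,-0.14],"roll":0},
    {"gripper":-1,"slide":[0.05,0,-0.18],"roll":0},
    {"gripper":-1,"slide":[0.09,0,-0.2],"roll":0},
    {"gripper":-1,"slide":[0.12,0,-0.2],"roll":0}
  ]
}}

```text
time: 15.95
tcp_pos: [0.6249, 0.068, 0.2292]
ee_rot: [2.317, 2.113, 0.01]
ft_force: [0.9, 0.9, 0.1]
finger_gap: 0.0002
finger_force: 0.0
```

{"api": "send_rows", "payload": {
  "moves": [
    {"gripper":-1,"slide":[0.03,0,0],"roll":0},
    {"gripper":-1,"slide":[0.06,0,0],"roll":0},
    {"gripper":-1,"slide":[0.06,0,0],"roll":0},
    {"gripper":-1,"slide":[0.06,0,0],"roll":0}
  ]
}}

```text
time: 16.28
tcp_pos: [0.6274, 0.1292, 0.2224]
ee_rot: [-2.316, -2.123, 0.001]
ft_force: [0.3, 0.2, 0.2]
finger_gap: 0.0007
finger_force: 0.0
```

```bash
sed -i 's/,c+"0"/,c+"9"/' a.py; python3 a.py | grep -v '^top cream\|compact'; python3 - <<'E'
from h import *
p=robot.read_camera("top"); s=robot.observe(); print(s["time"],s["ft_force"],s["tcp_pos"])
c=w2px(p,[.6,-.16,.128])[0].astype(int); print(c)
cv2.imwrite("pics/top9c.png",cv2.resize(p["img"][c[1]-60:c[1]+60,c[0]-75:c[0]+60,::-1],None,fx=5,fy=5,interpolation=2))
E
```

```text
top file mark [([0.592, -0.185, 0.13], 0.75), ([0.422, 0.37, -0.004], 0.5)]
  outl 0.6 [ 0.5945 -0.1843] [0.0243 0.1642] -0.094 0.1356 488
top sanitiser mark [([0.601, -0.16, -0.001], 0.81)]
  outl 0.59 [ 0.6001 -0.1604] [0.1302 0.252 ] -0.095 0.1265 3403
top stops mark [([0.593, -0.198, 0.125], 0.55)]
top tread mark [([0.602, -0.106, 0.05], 0.81), ([0.594, -0.198, 0.124], 0.69)]
top pencil mark []
  outl 0.48 [0.6346 0.2759] [0.0096 0.0225] 0.061 0.0083 24
top blender_case mark [([0.39, -0.015, -0.0], 0.91)]
top perfume mark [([0.579, -0.476, -0.005], 0.8)]
scene file mark [([0.598, -0.181, 0.131], 0.87), ([0.392, 0.154, -0.003], 0.69), ([0.609, -0.163, 0.001], 0.58), ([0.428, 0.369, -0.002], 0.55)]
  outl 0.79 [0.4264 0.3677] [0.0275 0.1228] -1.345 0.0047 384
  outl 0.65 [0.3928 0.153 ] [0.0196 0.1272] 0.502 0.0043 243
  outl 0.62 [ 0.5997 -0.1877] [0.0388 0.167 ] -0.087 0.1347 463
scene sanitiser mark [([0.607, -0.163, -0.001], 0.83)]
  outl 0.65 [ 0.6333 -0.1228] [0.1184 0.2535] -0.443 0.0615 672
scene stops mark [([0.605, -0.196, 0.125], 0.72)]
scene tread mark [([0.608, -0.108, 0.052], 0.91)]
scene pencil mark [([0.584, 0.295, 0.005], 0.86)]
scene blender_case mark [([0.4, -0.017, 0.001], 0.93)]
scene cream_jar mark []
scene perfume mark [([0.584, -0.473, -0.0], 0.98)]
17.6333 [ 0.56807242 -0.2382219   0.78522077] [0.62782574 0.12742903 0.2225365 ]
[355 231]
```

View pics/top9c.png

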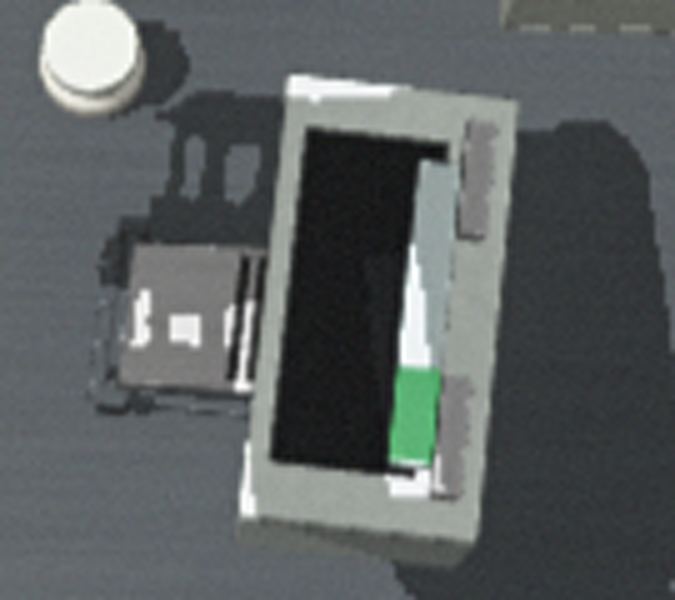

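The top crop shows the pedal back up, the jar in place, and the file seated on the lower stop (437,400). The upper end near (455,200) is too coarse to tell, so I'll take one closer look from behind at 0.25 m.

{"api": "send_rows", "payload": {
  "moves": [
    {"gripper":-1,"slide":[-0.42,0,-0.03],"roll":0},
    {"gripper":-1,"slide":[-0.42,0,-0.03],"roll":0},
    {"gripper":-1,"slide":[-0.42,0,-0.03],"roll":0},
    {"gripper":-1,"slide":[-0.42,0,-0.03],"roll":0},
    {"gripper":-1,"slide":[-0.42,0,-0.03],"roll":0},
    {"gripper":-1,"slide":[-0.42,0,-0.03],"roll":0},
    {"gripper":-1,"slide":[-0.42,0,-0.03],"roll":0},
    {"gripper":-1,"slide":[-0.42,0,-0.03],"roll":0},
    {"gripper":-1,"slide":[-0.42,0,-0.03],"roll":0},
    {"gripper":-1,"slide":[-0.42,0,-0.03],"roll":0}
  ]
}}

```text
time: 18.47
tcp_pos: [0.5899, -0.2885, 0.2525]
ee_rot: [2.319, 2.119, 0.0]
ft_force: [1.2, 0.5, 0.0]
finger_gap: 0.0008
finger_force: 0.0
```

{"api": "send_rows", "payload": {
  "moves": [
    {"gripper":-1,"slide":[0,0,0],"roll":0},
    {"gripper":-1,"slide":[0,0,0],"roll":0}
  ]
}}

```text
time: 18.63
tcp_pos: [0.5898, -0.289, 0.2521]
ee_rot: [2.323, 2.115, -0.0]
ft_force: [0.1, 0.5, 0.1]
finger_gap: 0.0002
finger_force: 0.0
```

```bash
python3 - <<'E'
from h import *
p=robot.read_camera("wrist"); save(p,"w10")
for n in ["file","sanitiser"]:
    for d in robot.outline_of(p,n)[:2]: print(n,round(d["confidence"],2),*rect(p,d["pixels"]))
print(robot.observe()["tcp_pos"])
E
```

```text
file 0.71 [ 0.5975 -0.1846] [0.0242 0.1722] -0.089 0.1355 7159
file 0.24 [ 0.4288 -0.453 ] [0.0186 0.0711] 0.294 0.0126 173
sanitiser 0.68 [ 0.6031 -0.1705] [0.1118 0.2495] -0.094 0.1277 38954
[ 0.59069597 -0.28530938  0.25202341]
```

View pics/w10.png

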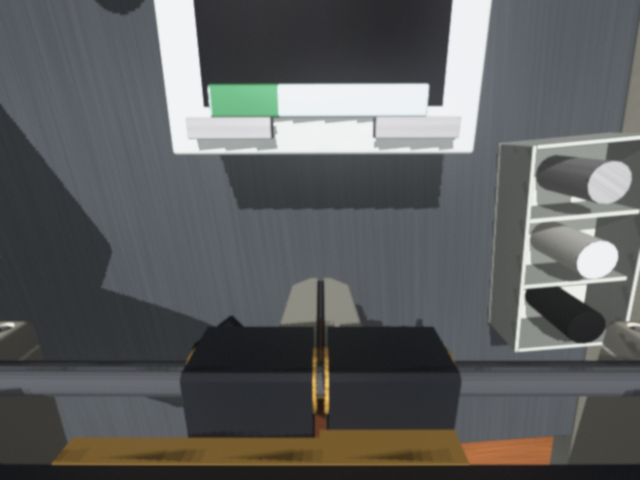

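The view from behind shows the file lying against both stops (rows 116–117 at 230 and 415 px), about 4 mm off centre. I'm handing in.

```bash
python3 -c "
from workcell import robot
print(robot.sign_off())"
```

```text
the job is handed in; nothing more can be done
None
```

The job is handed in: the file lies flush on both stops, about 4 mm off centre, and the pedal was pressed to its stop and sprang back up; I pressed with a vertical tool in front of the lip because the moves allow no tilt, and saw no bystander shifted, though I didn't recheck the compact at the end.

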